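# Load the UV curing box turntable

### The arm

A 6-joint arm with a two-finger parallel gripper is mounted at the origin on the work surface. World frame = base frame: x ahead of the robot, y to its left, z up, the work surface at z = 0. Lengths are in m, angles in degrees, forces in N, time in s.
With the tool pointing down it reaches from about 0.4 to 0.825 m from the base axis. Payload 7 kg.
Tool frame: the origin (TCP) lies midway between the tips of the shut fingers; the grasp point (between the pads) lies 19 mm behind it; z points along the fingers, y is the line along which they close (so a half turn about z gives the same grasp; the last joint's range is limited). The gripper opens to 88 mm and grips with 3 to 60 N. Pads are 19 mm wide; open, the fingers measure 130 mm over their backs; the gripper's body (78 mm by 193 mm) begins 47 mm behind the grasp point.
Start: joints at [-58.608, 20.546, 0.682, 0, -70.136, -16.507], TCP at [0.173, -0.652, 0.227] pointing down, gripper open.
Joint ranges: [-176.03, 176.03], [-82.01, 121.73], [-58.28, 71.71], [-173.87, 95.51], [-174.79, -0.11], [-173.66, 173.66]. Speed limits (degrees/s): [136.94, 136.94, 172.46, 180, 180, 180].

### API

Orientations are given as [roll, pitch, yaw] about the fixed x, y, z axes, in that order (R = Rz(yaw) Ry(pitch) Rx(roll)).
In Python, from plant import ctrl gives the robot as it stands. The module is installed in compiled form; this text tells all that it offers.
- The arm moves only by the tool send_rows, never from a script. Its argument "plan" is a list that holds one entry, the list of rows, each a list of 6 numbers: the shift along the tool's x, y, z in cm, then the turn, a rotation vector about the tool's x, y, z in degrees. A call has 1 to 8 rows; each row is the pose to reach, as a shift and turn from the pose commanded when the call began, along the tool's axes at that moment; what a row does not reach only later rows make up. A row lasts 1/12 s, in which the tool goes at most 41.7 mm and 7.16 degrees, less where a joint would pass 70% of its speed; a pose out of reach is approached as far as the arm can. A call with a gripper value outside its range is refused whole. "fingers" is the opening, from 0 (shut) to 1 (fully open), set as the call begins (left out, the last holds). The fingers move at their own pace and stop on an object; the grip force is fixed at half the most. Time passes only in rows, so rows that repeat a pose let the fingers close. It gives the time, the measured TCP pose, the force, the opening and the grip force at its end, in the units of the state.
- ctrl.get_obs(): the state, without advancing time (a new reading comes with each control period).
- ctrl.snapshot(name): name is "side" or "top"; returns a dict with "img" (480x640x3 uint8, red, green, blue), "K" (3x3 intrinsics, pixels), "pose" (4x4, takes a point from camera to world coordinates). Camera axes: x right, y down, z forward; pixel columns grow to the right and rows downward; lengths in m; the calibration is good to about 2 mm. A picture is of the moment at which its call begins. There is no depth.
- ctrl.close_job(): hands the job in; it is judged then, once.
The state is a dict: "clock": time; "joint_pos": joint angles; "qvel": joint speeds; "tau": joint torques, N m; "tool_pos": TCP position; "orientation": TCP orientation; "force": force on the tool from outside, world axes, zero at the start; "moment": the same for the moment, N m; "opening": finger opening in m; "gripper_force": force on a finger pad.
Only numpy, scipy, OpenCV 4.12 (cv2) and the standard library are available. Lean on these libraries where they do the work, as an engineer would, in place of code of your own. Each camera call takes 0.05 s, during which the arm holds its last target. There are 200 camera calls.

### The job

Load the curing box: put the empty steel petri dish in the middle of its turntable, stand the black nylon knee spacer upright in the middle of the dish, and lay the white jaw splint the right way up, centred on top of the spacer. Only then put the amber hood over the stack, centred and standing flat on the turntable, and let go. Do not press the start button yet, and leave the orange tweezers, the caliper and the small jar where they lie.

Things in the scene. Friction and masses are not known exactly. Their poses are not given: they have to be found in the camera images.
- turntable (a point): Centre of the top of the fixed curing box's aluminium turntable (132 mm diameter, does not turn), level, 46 mm above the bench. The white housing under it is 40 mm high and reaches 120 mm to -x, 95 mm to +x and 90 mm to each side. x points away from the start button, towards a black lamp bar 78 to 94 mm from the centre, 150 mm long along y, its top 20 mm above the turntable.
- start (a joint): Large round grey start button (38 mm diameter) on the housing, its centre 93 mm from the turntable's centre on the -x side; 0 is out, 0.006 m is fully down (5 N). It is not to be pressed.
- dish: Stainless steel petri dish, round and open at the top: 64 mm outer diameter, 14 mm high, wall 2 mm, floor 2.5 mm thick, 60 g. Origin at the centre of its underside, z up.
- spacer: Black nylon knee spacer, an upright kidney-shaped block: 42 mm along its y, 30 mm along its x (the width at y = +6 and -6 mm; the waist between is 27 mm), 30 mm high, 40 g. Origin at the centre of its underside, z up.
- splint: White resin jaw splint: a horseshoe 58 mm wide along its y, 63 mm long along its x (x = -27 to +36 mm, the curved closed end at +x), 15 mm high, flat underside closed by a 3 mm web, 30 g. Its outer sides are straight and parallel to x from x = -25 to +7 mm. Origin on the underside, within 3 mm of its centre of mass seen from above; z up, tooth imprints on top.
- hood: Translucent amber hood, a round cup upside down: 112 mm outer diameter, wall 3 mm, 66 mm high with a top 4 mm thick (62 mm free height inside), and on its top a black knob 26 mm in diameter and 30 mm high, so 96 mm in all; 180 g. Origin at the centre of its open lower rim, z up.
- jar: Small closed amber glass jar with a black cap, 54 mm in diameter, 55 mm high; a bystander. Origin at the centre of its underside.
- tweezers: Orange tweezers lying flat along their x, 126 mm long, about 18 mm wide, 6 mm high; a bystander. Origin under their middle.
- caliper: Steel caliper lying flat along its x, 130 mm long, beam 14 mm wide, with a jaw bar at x = -45 mm reaching to y = -35 mm and a black display, 10 mm high; a bystander. Origin under the beam's middle.
There are look-alikes about, which are no part of the job. Leave any green or pink look-alike of the hood alone.

How it is judged:
By the outcome, as a careful person would: the job done as asked, in the order asked, and still so for the second after the job is handed in, with the robot touching nothing.
It also fails if it takes over 96 s, if anything falls off the work surface, if the arm or the gripper's body presses on something with over 40 N, if the wrist force passes 120 N, or if a joint passes its speed limit or range.

## Working session

There is one attempt and no reset: what is moved stays moved. The work goes in short steps, Python scripts to look and compute and a tool call to move; the robot and the scene stay as the last step left them, time stands still between calls to the robot, and variables do not carry over. Pictures are saved under pics/ and viewed, at most 14 in all, crops included, and the job is handed in when it is done.

Besides the shell and the picture viewer there is one more tool, called after "Request:" as a command line: name --argument value ..., lists and objects as JSON in quotes. send_rows: Moves the arm, as the interface text tells. Its arguments: {"type":"object","properties":{"plan":{"type":"array","items":{"type":"array","items":{"type":"array","items":{"type":"number"}}}},"fingers":{"type":"number"}},"required":["plan"]}

```bash
mkdir -p pics; ls; python3 - <<'E'
from plant import ctrl
import cv2,numpy as np
for n in("top","side"):
    s=ctrl.snapshot(n); cv2.imwrite(f"pics/{n}0.png",s["img"][:,:,::-1]); print(n,s["K"].tolist(),np.round(s["pose"],4).tolist())
print(ctrl.get_obs())
E
```

```text
pics
top [[486.5117645505075, 0.0, 326.9706935558018], [0.0, 486.5117645505075, 239.5124378602048], [0.0, 0.0, 1.0]] [[-0.0255, -0.9826, 0.1842, 0.2845], [-0.9996, 0.0278, 0.01, -0.0525], [-0.0149, -0.1839, -0.9828, 1.2448], [0.0, 0.0, 0.0, 1.0]]
side [[487.97002139509607, 0.0, 312.45475330092864], [0.0, 487.97002139509607, 235.64341666729788], [0.0, 0.0, 1.0]] [[-0.9077, -0.2231, 0.3554, 0.1297], [-0.4196, 0.4893, -0.7645, 0.7462], [-0.0034, -0.8431, -0.5378, 0.636], [0.0, 0.0, 0.0, 1.0]]
{'clock': 0.1, 'joint_pos': array([-5.86103029e+01,  2.05857981e+01,  6.40731650e-01, -1.56296338e-02,
       -7.01366935e+01, -1.65064842e+01]), 'qvel': array([-0.06623865, -0.06349485,  0.14424082,  0.10185422,  0.06083369,
       -0.09040522]), 'tau': array([ 4.11307274e-04, -5.84163344e+01,  2.93749702e+01,  7.01556131e+00,
        1.01276982e-02, -4.60411741e-05]), 'tool_pos': array([ 0.17322498, -0.65195651,  0.2257533 ]), 'orientation': array([ 1.79917435e+02, -9.14346176e-03, -1.65122102e+02]), 'force': array([ 0.97325274, -0.61695725,  0.18719835]), 'moment': array([0.02322573, 0.00947801, 0.02778039]), 'gripper_force': 0.0, 'opening': 0.08794059567436983}
```

View pics/top0.png

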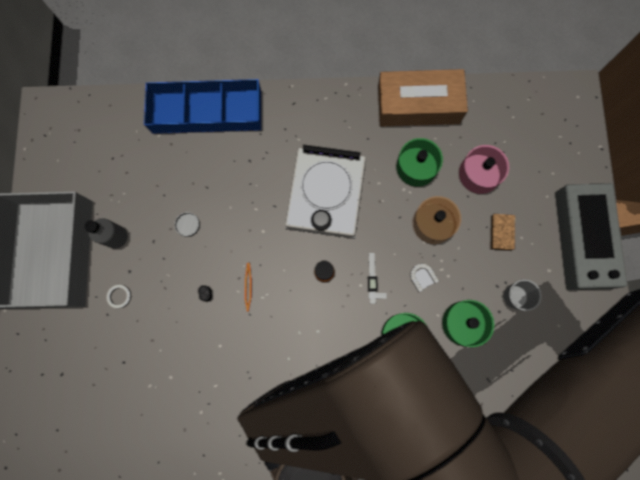

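View pics/side0.png

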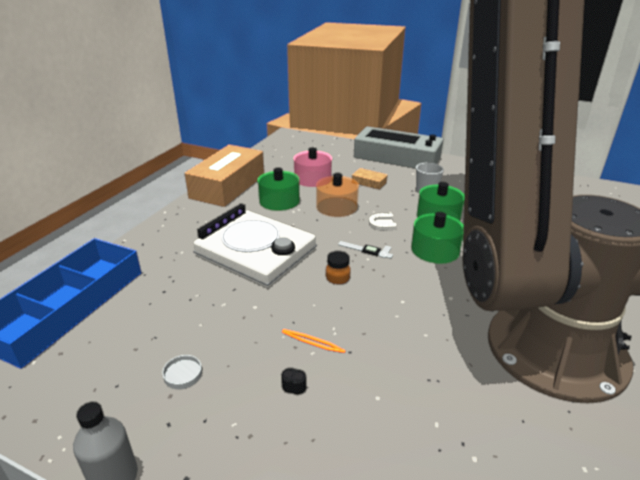

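The top view shows the turntable (327,185), dish (187,225), spacer (205,293), splint (424,277) and amber hood (437,219). The jar is at (324,271), the tweezers at (249,287) and the caliper at (373,280). I'll enlarge for exact pixels.

```bash
python3 - <<'E'
import cv2,numpy as np
t=cv2.imread("pics/top0.png"); s=cv2.imread("pics/side0.png")
def c(i,x,y,w,h,k): return cv2.resize(i[y:y+h,x:x+w],(w*k,h*k),interpolation=cv2.INTER_CUBIC)
a=np.vstack([np.hstack([c(t,165,205,50,35,8),c(t,185,275,50,35,8)]),np.hstack([c(t,400,260,50,35,8),c(t,300,195,50,35,8)])])
cv2.imwrite("pics/c1.png",a)
b=np.vstack([np.hstack([c(t,280,140,100,75,4),c(t,400,180,100,75,4)]),np.hstack([c(s,360,205,50,37,8),c(s,270,360,50,37,8)])])
cv2.imwrite("pics/c2.png",b)
E
```

```text
(no output)
```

View pics/c1.png

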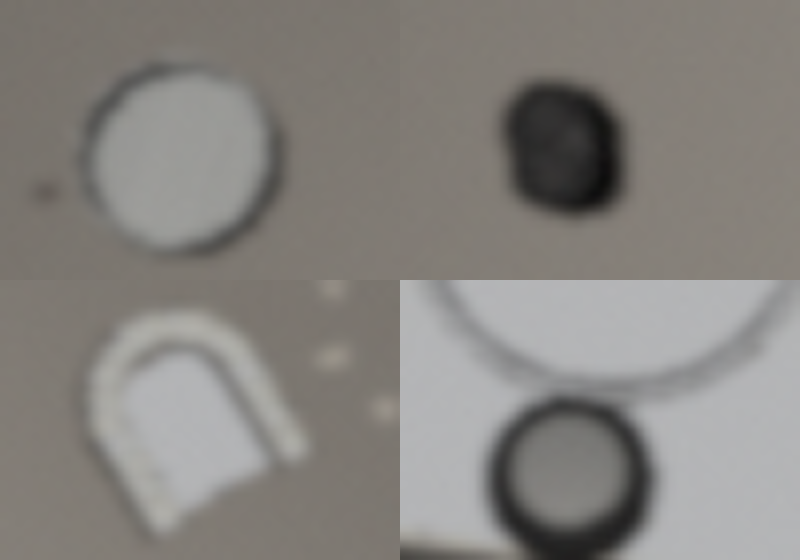

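View pics/c2.png

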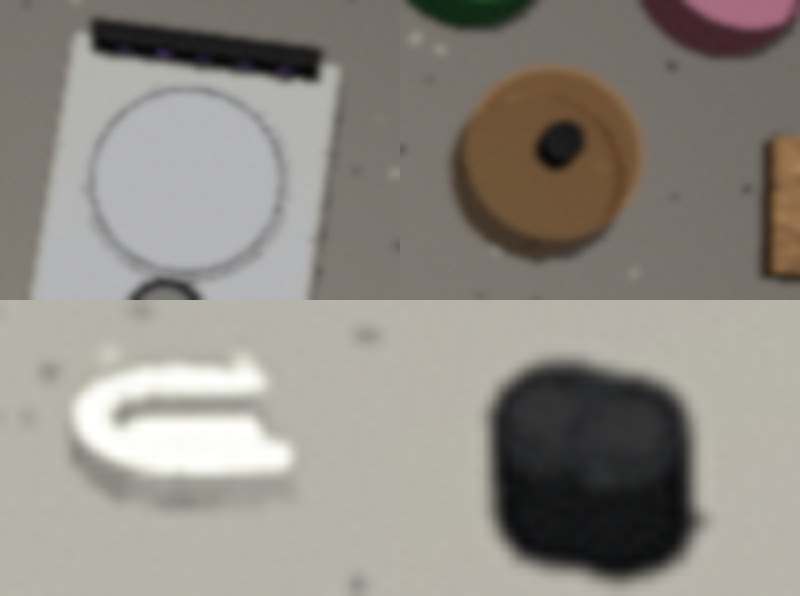

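The dish, the spacer, the splint (right way up, walls above its web) and the turntable ring all show clearly. I'll fit the poses by silhouette.

```bash
cat > h.py <<'E'
import numpy as np,cv2
from scipy.optimize import minimize
CAM={}
def addcam(n,s): CAM[n]=(s["K"],s["pose"])
def proj(n,P):
    K,T=CAM[n]; p=(np.asarray(P)-T[:3,3])@T[:3,:3]; p=p@K.T; return p[:,:2]/p[:,2:]
def ray(n,uv,z):
    K,T=CAM[n]; d=T[:3,:3]@np.linalg.solve(K,[uv[0],uv[1],1]); return T[:3,3]+d*(z-T[2,3])/d[2]
a=np.linspace(0,2*np.pi,60,endpoint=False)
def circ(r,z,cx=0,cy=0): return np.c_[cx+r*np.cos(a),cy+r*np.sin(a),0*a+z]
M={'dish':np.vstack([circ(.032,0),circ(.032,.014)]),
 'spacer':np.vstack([circ(.015,z,0,y) for z in(0,.03) for y in(-.006,.006)]),
 'splint':np.vstack([np.vstack([circ(.029,z,.007)[np.cos(a)>=0],[[-.027,.029,z],[-.027,-.029,z]]]) for z in(0,.015)]),
 'hood':np.vstack([circ(.056,0),circ(.056,.066),circ(.013,.096)])}
def place(P,x,y,yaw,z=0):
    c,s=np.cos(yaw),np.sin(yaw); return np.c_[P[:,0]*c-P[:,1]*s+x,P[:,0]*s+P[:,1]*c+y,P[:,2]+z]
S=8
def sil(n,P,box):
    x,y,w,h=box; q=(proj(n,P)-[x,y]+.5)*S-.5
    m=np.zeros((h*S,w*S),np.uint8); cv2.fillConvexPoly(m,cv2.convexHull(np.round(q).astype(np.int32)),1); return m
def crop(im,box):
    x,y,w,h=box; return cv2.resize(im[y:y+h,x:x+w],(w*S,h*S),interpolation=cv2.INTER_CUBIC)
E
cat > fit.py <<'E'
from h import *
from plant import ctrl
im={}
for n in("top","side"):
    s=ctrl.snapshot(n); addcam(n,s); im[n]=cv2.cvtColor(s["img"],cv2.COLOR_RGB2BGR)
tt=ray("top",(326.9,185.1),.046); print("turntable",tt.round(4), "button",ray("top",(320.9,218.6),.046).round(4))
print("tt side px",proj("side",[tt]).round(1))
B={'dish':((167,205,42,42),(155,345,55,50)),'spacer':((190,278,30,30),(275,362,36,36)),'splint':((402,256,44,40),(362,208,42,30)),'hood':((407,190,62,58),(310,168,54,52))}
init={'dish':(187.5,224.8,.007,0),'spacer':(205,293,.015,.8),'splint':(424,277,.007,0),'hood':(437,219,.05,0)}
tiles=[]
for k in M:
    masks=[]
    for n,b in zip(("top","side"),B[k]):
        c=crop(im[n],b).astype(float); bg=np.median(np.vstack([c[:S*2].reshape(-1,3),c[-S*2:].reshape(-1,3)]),0)
        d=np.abs(c-bg).max(2); m=(d>(22 if k!='spacer' else 45)).astype(np.uint8)
        nn,l,st,_=cv2.connectedComponentsWithStats(m); j=1+np.argmax(st[1:,4]); pts=np.argwhere(l==j)[:,::-1]
        g=np.zeros_like(m); cv2.fillConvexPoly(g,cv2.convexHull(pts.astype(np.int32)),1); masks.append(g)
    u,v,z,_=init[k]; p0=ray("top",(u,v),z)[:2]; best=None
    use=(0,1)
    for sel in((0,),(1,),(0,1)):
      best=None
      for y0 in (np.radians(range(0,360,30)) if k=='splint' else np.radians(range(0,180,30)) if k=='spacer' else [0]):
        f=lambda p:sum((sil(("top","side")[i],place(M[k],p[0]/100,p[1]/100,p[2]),B[k][i])!=masks[i]).sum()/masks[i].sum() for i in sel)
        x0=[*(p0*100),y0]; r=minimize(f,x0,method="Nelder-Mead",options=dict(initial_simplex=[x0,[x0[0]+.6,x0[1],y0],[x0[0],x0[1]+.6,y0],[x0[0],x0[1],y0+.3]],maxiter=150))
        if best is None or r.fun<best.fun: best=r
      print(k,sel,(best.x[:2]*10).round(1),np.degrees(best.x[2]).round(1),round(best.fun,3),"reach",np.hypot(*best.x[:2]).round(1))
    for i,n in enumerate(("top","side")):
        o=crop(im[n],B[k][i]); g=sil(n,place(M[k],best.x[0]/100,best.x[1]/100,best.x[2]),B[k][i])
        for mm,col in((masks[i],(0,255,0)),(g,(0,0,255))): cv2.drawContours(o,cv2.findContours(mm,0,2)[0],-1,col,2)
        tiles.append(cv2.resize(o,(200,200)))
cv2.imwrite("pics/fit.png",np.vstack([np.hstack(tiles[:4]),np.hstack(tiles[4:])]))
E
python3 fit.py
```

```text
turntable [ 0.6509 -0.0438  0.046 ] button [ 0.5634 -0.0264  0.046 ]
tt side px [[250.9 233.2]]
dish (0,) [567.3 319.2] 29.2 0.547 reach 65.1
dish (1,) [575.3 316.4] -30.4 0.651 reach 65.7
dish (0, 1) [569.5 321.2] 3.9 1.231 reach 65.4
spacer (0,) [385.7 271.2] 102.4 0.062 reach 47.1
spacer (1,) [384.8 271.5] -74.2 0.046 reach 47.1
spacer (0, 1) [385.3 271.2] 101.8 0.112 reach 47.1
splint (0,) [ 412.  -282.5] 26.6 0.079 reach 50.0
splint (1,) [ 416.1 -296.6] 26.2 0.226 reach 51.1
splint (0, 1) [ 412.9 -284.7] 28.0 0.364 reach 50.2
hood (0,) [ 551.7 -317.6] 10.8 0.035 reach 63.7
hood (1,) [ 551.3 -318.1] 24.3 0.296 reach 63.6
hood (0, 1) [ 551.7 -317.4] 6.0 0.332 reach 63.6
```

View pics/fit.png

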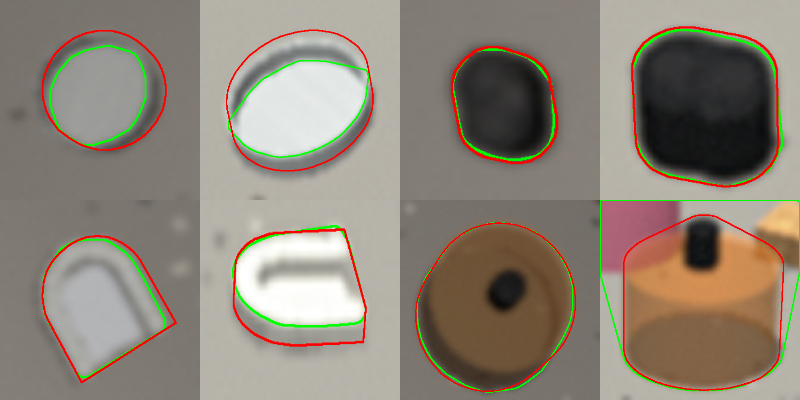

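Spacer, hood and splint fit well. I'll overlay the dish and turntable to check those.

```bash
cat > ov.py <<'E'
from h import *
from plant import ctrl
for n in("top","side"): addcam(n,ctrl.snapshot(n))
im={n:cv2.imread(f"pics/{n}0.png") for n in CAM}
S=6
d=ray("top",(187.1,224.3),.007); print("dish",d.round(4))
tt=np.array([.6509,-.0438]); yaw=np.radians(-11)
def sq(z): return np.array([[-.12,.09,z],[-.12,-.09,z],[.095,-.09,z],[.095,.09,z]])
def draw(n,box,polys):
    x,y,w,h=box; o=cv2.resize(im[n][y:y+h,x:x+w],(w*S,h*S),interpolation=cv2.INTER_CUBIC)
    for P,c in polys: cv2.polylines(o,[np.round((proj(n,P)-[x,y]+.5)*S-.5).astype(np.int32)],True,c,1,cv2.LINE_AA)
    return cv2.resize(o,(400,300))
T=[(place(circ(.066,.046),*tt,yaw),(0,0,255)),(place(sq(.04),*tt,yaw),(0,200,0)),(place(circ(.019,.046,-.093),*tt,yaw),(255,0,0))]
D=[(place(circ(.032,z),*d[:2],0),(0,0,255)) for z in(0,.014)]
cv2.imwrite("pics/ov.png",np.vstack([np.hstack([draw("top",(278,140,100,75+25)[:4],T) if 0 else draw("top",(266,140,132,99),T),draw("side",(188,195,136,102),T)]),np.hstack([draw("top",(163,206,48,36),D),draw("side",(150,345,64,48),D)])]))
E
python3 ov.py
```

```text
dish [0.5673 0.3247 0.007 ]
```

View pics/ov.png

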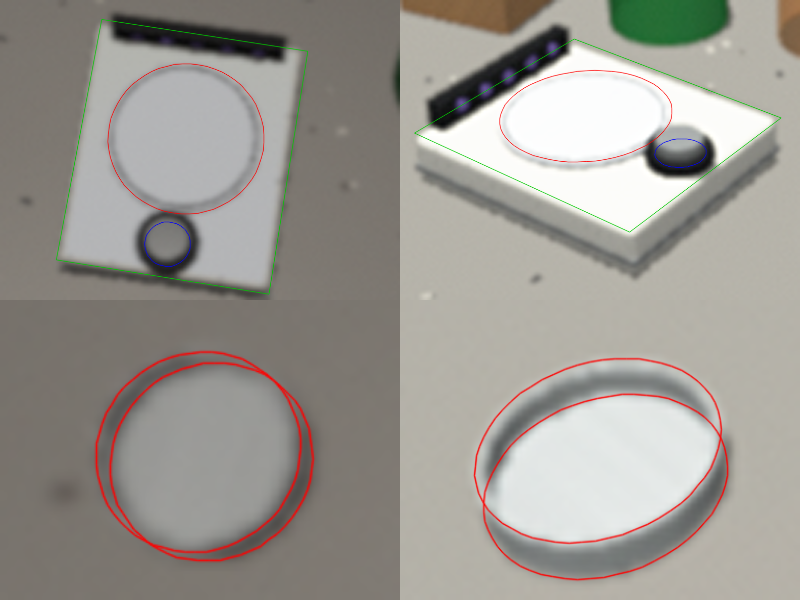

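Dish (0.567,0.325) and turntable (0.651,-0.0435), yaw about -10.5°, agree in both views. Next, a move calculator.

```bash
cat > go.py <<'E'
import sys,json,numpy as np
from scipy.spatial.transform import Rotation as R
from plant import ctrl
def legs(wps):
    o=ctrl.get_obs(); p=np.array(o["tool_pos"]); y=o["orientation"][2]
    print("now",p.round(4),o["orientation"].round(2),"t",round(o["clock"],2),"open",round(o["opening"],4))
    r0=R.from_euler("xyz",o["orientation"],degrees=True)
    for i,(X,Y,Z,W) in enumerate(wps):
        r=R.from_euler("xyz",[180,0,y],degrees=True); t=R.from_euler("xyz",[180,0,W],degrees=True)
        d=np.array([X,Y,Z])-p; s=r.inv().apply(d)*100; rv=np.degrees((r.inv()*t).as_rotvec())
        print(i,s.round(2),"rot",rv.round(1),"rows",int(np.ceil(max(np.linalg.norm(d)/.0417,abs(rv[2])/7.16)+.3)))
        p=np.array([X,Y,Z]);y=W
legs(json.loads(sys.argv[1]))
E
python3 go.py "[[0.37,-0.42,0.25,-170],[0.57,-0.2,0.25,-178],[0.62,0.09,0.22,-185],[0.567,0.3247,0.1,-190.5],[0.567,0.3247,0.006,-190.5]]"
```

```text
now [ 0.1733 -0.6522  0.2262] [ 1.7997e+02 -1.0000e-02 -1.6512e+02] t 0.3 open 0.0876
0 [-24.97  17.39  -2.38] rot [ 0.  -0.   4.9] rows 8
1 [-23.52  18.19   0.  ] rot [-0. -0.  8.] rows 8
2 [-6.01 28.81  3.  ] rot [ 0. -0.  7.] rows 8
3 [ 7.33 22.92 12.  ] rot [ 0.  -0.   5.5] rows 7
4 [ 0.  -0.   9.4] rot [0. 0. 0.] rows 3
```

Request:
send_rows --plan '[[[-25,17.4,-2.4,0,0,5],[-25,17.4,-2.4,0,0,5],[-25,17.4,-2.4,0,0,5],[-25,17.4,-2.4,0,0,5],[-25,17.4,-2.4,0,0,5],[-25,17.4,-2.4,0,0,5],[-25,17.4,-2.4,0,0,5],[-25,17.4,-2.4,0,0,5]]]' --fingers 1

```text
clock: 0.97
tool_pos: [0.373, -0.4168, 0.2515]
orientation: [-180.0, 0.1, -170.0]
force: [0.4, -0.9, 0.1]
opening: 0.0877
gripper_force: 0.0
```

Request:
send_rows --plan '[[[-23.5,18.2,0,0,0,8],[-23.5,18.2,0,0,0,8],[-23.5,18.2,0,0,0,8],[-23.5,18.2,0,0,0,8],[-23.5,18.2,0,0,0,8],[-23.5,18.2,0,0,0,8],[-23.5,18.2,0,0,0,8],[-23.5,18.2,0,0,0,8]]]'

```text
clock: 1.63
tool_pos: [0.5738, -0.1964, 0.2501]
orientation: [180.0, 0.0, -177.9]
force: [1.3, -0.9, 1.1]
opening: 0.0878
gripper_force: 0.0
```

Request:
send_rows --plan '[[[-6,28.8,3,0,0,7],[-6,28.8,3,0,0,7],[-6,28.8,3,0,0,7],[-6,28.8,3,0,0,7],[-6,28.8,3,0,0,7],[-6,28.8,3,0,0,7],[-6,28.8,3,0,0,7],[-6,28.8,3,0,0,7]]]'

```text
clock: 2.3
tool_pos: [0.6215, 0.0949, 0.2194]
orientation: [180.0, -0.0, 175.1]
force: [-0.2, -0.5, 0.8]
opening: 0.088
gripper_force: 0.0
```

Request:
send_rows --plan '[[[7.3,22.9,10,0,0,5.5],[7.3,22.9,10,0,0,5.5],[7.3,22.9,10,0,0,5.5],[7.3,22.9,10,0,0,5.5],[7.3,22.9,10,0,0,5.5],[7.3,22.9,10,0,0,5.5],[7.3,22.9,10,0,0,5.5],[7.3,22.9,10,0,0,5.5]]]'

```text
clock: 2.97
tool_pos: [0.5672, 0.3264, 0.1184]
orientation: [-179.9, -0.1, 169.6]
force: [0.2, -0.2, 0.8]
opening: 0.088
gripper_force: 0.0
```

```bash
python3 go.py "[[0.567,0.3247,0.006,-190.5]]"; python3 - <<'E'
from h import *
from plant import ctrl
t=[]
for n in("top","side"):
    s=ctrl.snapshot(n); addcam(n,s); cv2.imwrite(f"pics/{n}1.png",s["img"][:,:,::-1])
T=cv2.imread("pics/top1.png"); S=cv2.imread("pics/side1.png")
r=lambda i,x,y,w,h,W,H:cv2.resize(i[y:y+h,x:x+w],(W,H),interpolation=cv2.INTER_CUBIC)
cv2.imwrite("pics/v1.png",np.hstack([r(T,380,250,120,120,400,400),r(S,100,260,160,160,400,400)]))
E
```

```text
now [0.5672 0.3264 0.1184] [-1.7987e+02 -1.1000e-01  1.6958e+02] t 2.97 open 0.088
0 [-1.000e-02 -1.700e-01  1.124e+01] rot [-0.  -0.   0.1] rows 3
```

View pics/v1.png

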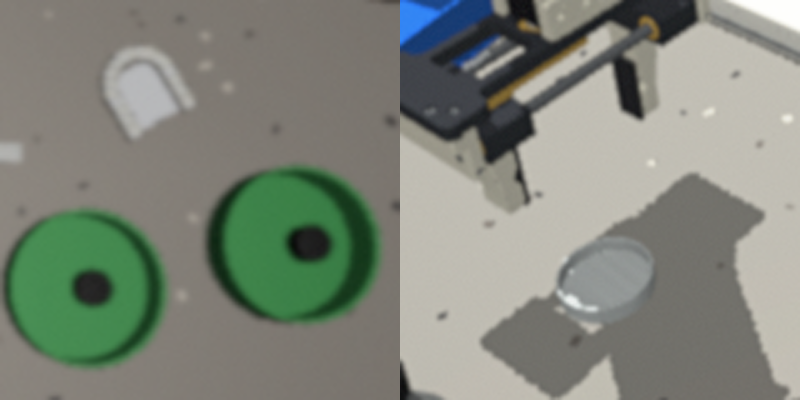

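The crop shows the green hood beside the splint at about (405,336) and the dish free under the open gripper. Descending and gripping.

Request:
send_rows --plan '[[[0,-0.2,6,0,0,0],[0,-0.2,9,0,0,0],[0,-0.2,11.3,0,0,0],[0,-0.2,11.3,0,0,0],[0,-0.2,11.3,0,0,0]]]'

```text
clock: 3.48
tool_pos: [0.5687, 0.3206, 0.0076]
orientation: [-179.9, -0.0, 169.3]
force: [1.2, 0.7, 0.9]
opening: 0.0879
gripper_force: 0.0
```

Request:
send_rows --plan '[[[0,0,0,0,0,0],[0,0,0,0,0,0],[0,0,0,0,0,0],[0,0,0,0,0,0],[0,0,0,0,0,0],[0,0,0,0,0,0]]]' --fingers 0

```text
clock: 3.98
tool_pos: [0.569, 0.3227, 0.0091]
orientation: [179.9, 0.1, 169.4]
force: [-1.1, -1.0, 6.7]
opening: 0.062
gripper_force: 29.9
```

```bash
python3 go.py "[[0.567,0.3247,0.12,-190.5],[0.62,0.12,0.14,-190.5],[0.651,-0.0435,0.12,-190.5],[0.651,-0.0435,0.053,-190.5]]"; python3 - <<'E'
from h import *
from plant import ctrl
for n in("top","side"): addcam(n,ctrl.snapshot(n))
print(ray("top",(407.6,336.4),.096),ray("top",(404.9,336.4),.06))
T=cv2.imread("pics/top1.png")
E
```

```text
now [0.569  0.3227 0.0091] [1.7991e+02 8.0000e-02 1.6941e+02] t 3.98 open 0.062
0 [  0.23   0.16 -11.09] rot [-0.   0.  -0.1] rows 3
1 [ -8.94 -19.16  -2.  ] rot [0. 0. 0.] rows 6
2 [ -6.03 -15.51   2.  ] rot [0. 0. 0.] rows 5
3 [ 0.  -0.   6.7] rot [0. 0. 0.] rows 2
[ 0.26687849 -0.22132091  0.096     ] [ 0.26648758 -0.22019343  0.06      ]
```

Request:
send_rows --plan '[[[0,0,-3,0,0,0],[0,0,-6,0,0,0],[0,0,-9,0,0,0],[0,0,-11,0,0,0],[0,0,-11,0,0,0]]]'

```text
clock: 4.5
tool_pos: [0.5706, 0.324, 0.1234]
orientation: [179.6, 0.3, 169.4]
force: [0.9, 1.2, -0.2]
opening: 0.0617
gripper_force: 29.9
```

```bash
cat > look.py <<'E'
import sys
from h import *
from plant import ctrl
# look.py name topbox sidebox (x,y,w,h), optional model points
def look(name,tb,sb,polys=()):
    out=[]
    for n,b in(("top",tb),("side",sb)):
        s=ctrl.snapshot(n); addcam(n,s); x,y,w,h=b; k=400/w
        o=cv2.resize(cv2.cvtColor(s["img"],cv2.COLOR_RGB2BGR)[y:y+h,x:x+w],(400,int(h*k)),interpolation=cv2.INTER_CUBIC)
        for P,c in polys: cv2.polylines(o,[np.round((proj(n,P)-[x,y]+.5)*k-.5).astype(np.int32)],True,c,1,cv2.LINE_AA)
        out.append(o)
    cv2.imwrite(f"pics/{name}.png",np.hstack(out))
E
python3 - <<'E'
from look import *
o=ctrl.get_obs(); print(o["tool_pos"].round(4),o["orientation"].round(2),o["opening"],o["force"].round(1))
look("v2",(120,180,120,120),(90,200,160,160))
E
```

```text
[0.5706 0.324  0.1234] [179.64   0.31 169.44] 0.06169328367268163 [ 0.9  1.2 -0.2]
```

View pics/v2.png

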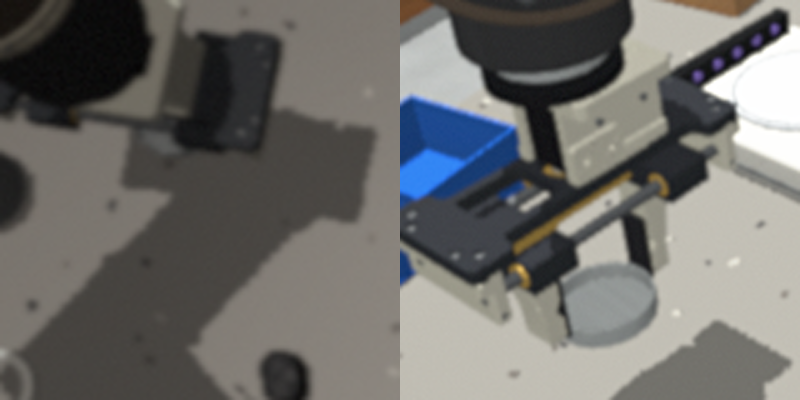

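```bash
python3 - <<'E'
from look import *
for n in("top","side"): addcam(n,ctrl.snapshot(n))
obs=np.array([192.8,304.8,338.8])
def ext(p):
    q=proj("side",place(M["dish"],p[0],p[1],0,.1234-.0085)); return np.array([q[:,0].max(),q[:,1].min(),q[:,1].max()])
for dx in(0,-.004,-.008,-.012,-.016):
    print(dx,(ext((.5706+dx,.324+dx*0.18))-obs).round(1))
E
```

```text
0 [-1.5 -3.2 -2.2]
-0.004 [ 0.9 -2.8 -1.8]
-0.008 [ 3.2 -2.4 -1.3]
-0.012 [ 5.6 -2.  -0.8]
-0.016 [ 8.  -1.5 -0.3]
```

```bash
python3 go.py "[[0.62,0.12,0.15,-190.5],[0.6535,-0.0435,0.12,-190.5],[0.6535,-0.0435,0.065,-190.5]]"
```

```text
now [0.5677 0.3217 0.1167] [-1.7995e+02 -6.0000e-02  1.6937e+02] t 4.7 open 0.0621
0 [ -8.86 -18.86  -3.33] rot [ 0.   0.  -0.1] rows 6
1 [ -6.27 -15.47   3.  ] rot [0. 0. 0.] rows 5
2 [ 0.  -0.   5.5] rot [0. 0. 0.] rows 2
```

Request:
send_rows --plan '[[[-8.9,-18.9,-3.3,0,0,0],[-8.9,-18.9,-3.3,0,0,0],[-8.9,-18.9,-3.3,0,0,0],[-8.9,-18.9,-3.3,0,0,0],[-8.9,-18.9,-3.3,0,0,0],[-8.9,-18.9,-3.3,0,0,0]]]'

```text
clock: 5.2
tool_pos: [0.6216, 0.1142, 0.1503]
orientation: [-179.9, -0.1, 169.2]
force: [-0.2, 1.2, -0.9]
opening: 0.0618
gripper_force: 29.9
```

Request:
send_rows --plan '[[[-6,-15.5,3,0,0,0],[-6,-15.5,3,0,0,0],[-6,-15.5,3,0,0,0],[-6,-15.5,3,0,0,0],[-6,-15.5,6,0,0,0],[-6,-15.5,8,0,0,0],[-6,-15.5,8,0,0,0],[-6,-15.5,8,0,0,0]]]'

```text
clock: 5.87
tool_pos: [0.6501, -0.0439, 0.0686]
orientation: [-179.9, -0.2, 169.4]
force: [0.1, 0.4, -0.9]
opening: 0.0618
gripper_force: 29.9
```

```bash
python3 - <<'E'
from look import *
look("v3",(267,145,120,100),(180,150,140,117))
E
python3 go.py "[[0.651,-0.0435,0.055,-190.5]]"
```

```text
now [ 0.6521 -0.043   0.0713] [-1.7999e+02  4.0000e-02  1.6945e+02] t 5.97 open 0.0619
0 [ 0.1  -0.07  1.63] rot [ 0.   0.  -0.1] rows 1Traceback (most recent call last):
  File "<stdin>", line 2, in <module>
  File "look.py", line 12, in look
    cv2.imwrite(f"pics/{name}.png",np.hstack(out))
                                   ~~~~~~~~~^^^^^
    return _nx.concatenate(arrs, 1, dtype=dtype, casting=casting)
           ~~~~~~~~~~~~~~~^^^^^^^^^^^^^^^^^^^^^^^^^^^^^^^^^^^^^^^
ValueError: all the input array dimensions except for the concatenation axis must match exactly, but along dimension 0, the array at index 0 has size 333 and the array at index 1 has size 334
```

Request:
send_rows --plan '[[[0.1,0,1,0,0,0],[0.1,0,1.4,0,0,0],[0.1,0,1.4,0,0,0],[0.1,0,1.4,0,0,0]]]'

```text
clock: 6.3
tool_pos: [0.6503, -0.0429, 0.0566]
orientation: [-180.0, -0.0, 169.4]
force: [-0.2, -0.3, -0.8]
opening: 0.062
gripper_force: 29.9
```

```bash
python3 - <<'E'
from look import *
tt=(.651,-.0435)
A=[]
for i in range(4):
    ctrl.snapshot("top"); A.append(np.r_[(o:=ctrl.get_obs())["tool_pos"],o["force"]])
print(np.mean(A,0).round(4),np.std(A,0).round(4))
look("v3",(267,145,120,100),(180,150,120,100),[(place(circ(.066,.046),*tt,0),(0,0,255)),(place(circ(.032,.060),*tt,0),(255,0,0))])
E
```

```text
[ 0.6507 -0.043   0.0569  0.4577  0.4411 -0.6057] [0.000e+00 1.000e-04 1.000e-04 2.772e-01 3.551e-01 8.138e-01]
```

View pics/v3.png

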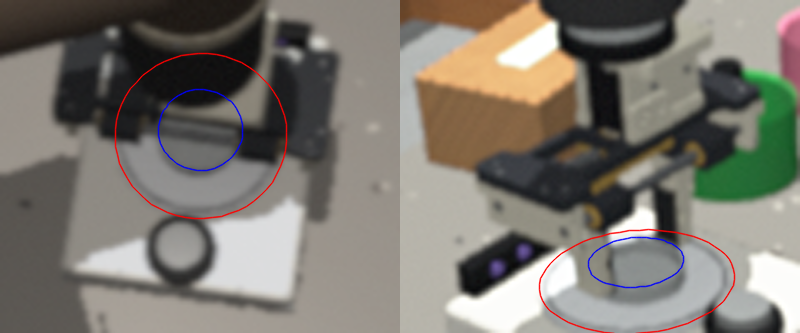

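Request:
send_rows --plan '[[[0,0.05,0.2,0,0,0],[0,0.05,0.3,0,0,0],[0,0.05,0.3,0,0,0],[0,0.05,0.3,0,0,0],[0,0.05,0.3,0,0,0]]]'

```text
clock: 7.02
tool_pos: [0.651, -0.0428, 0.055]
orientation: [180.0, 0.1, 169.4]
force: [-3.2, 0.1, 9.0]
opening: 0.0615
gripper_force: 29.9
```

Request:
send_rows --plan '[[[0,0,0,0,0,0],[0,0,0,0,0,0],[0,0,0,0,0,0],[0,0,0,0,0,0],[0,0,-3,0,0,0],[0,0,-7,0,0,0],[0,0,-11,0,0,0],[0,0,-11,0,0,0]]]' --fingers 1

```text
clock: 7.68
tool_pos: [0.655, -0.0428, 0.1725]
orientation: [179.9, 0.7, 169.5]
force: [1.7, 0.2, 1.8]
opening: 0.0871
gripper_force: 0.0
```

```bash
python3 go.py "[[0.56,0.12,0.17,-180],[0.3853,0.2712,0.09,-168],[0.3853,0.2712,0.016,-168]]"
```

```text
now [ 0.655  -0.0428  0.1725] [179.87   0.69 169.47] t 7.68 open 0.0871
0 [12.32 14.27  0.25] rot [ -0.    0.  -10.5] rows 5
1 [17.47 15.12  8.  ] rot [  0.   0. -12.] rows 7
2 [ 0.  -0.   7.4] rot [0. 0. 0.] rows 3
```

Request:
send_rows --plan '[[[12,14.3,-0.5,0,0,-10.5],[12,14.3,-0.5,0,0,-10.5],[12,14.3,-0.5,0,0,-10.5],[12,14.3,-0.5,0,0,-10.5],[12,14.3,-0.5,0,0,-10.5],[12,14.3,-0.5,0,0,-10.5]]]'

```text
clock: 8.18
tool_pos: [0.5574, 0.1231, 0.169]
orientation: [179.9, 0.0, -179.9]
force: [0.4, -1.4, 0.3]
opening: 0.0876
gripper_force: 0.0
```

Request:
send_rows --plan '[[[17.5,15.1,8,0,0,-12],[17.5,15.1,8,0,0,-12],[17.5,15.1,8,0,0,-12],[17.5,15.1,8,0,0,-12],[17.5,15.1,8,0,0,-12],[17.5,15.1,8,0,0,-12],[17.5,15.1,8,0,0,-12],[17.5,15.1,8,0,0,-12]]]'

```text
clock: 8.85
tool_pos: [0.3831, 0.2721, 0.0881]
orientation: [-180.0, -0.0, -167.9]
force: [0.6, -0.2, 0.5]
opening: 0.0876
gripper_force: 0.0
```

```bash
python3 - <<'E'
from look import *
tt=(.651,-.0435)
look("v4",(287,145,80,80),(200,185,100,100),[(place(circ(.066,.046),*tt,0),(0,0,255)),(place(circ(.032,.060),*tt,0),(255,0,0)),(place(circ(.032,.046),*tt,0),(0,255,0))])
for i in range(4): ctrl.snapshot("top")
E
python3 go.py "[[0.3853,0.2712,0.015,-168]]"
```

```text
now [0.3852 0.2707 0.0888] [ 1.7998e+02  2.0000e-02 -1.6823e+02] t 9.15 open 0.0879
0 [-0.02  0.05  7.38] rot [-0.   0.  -0.2] rows 3
```

View pics/v4.png

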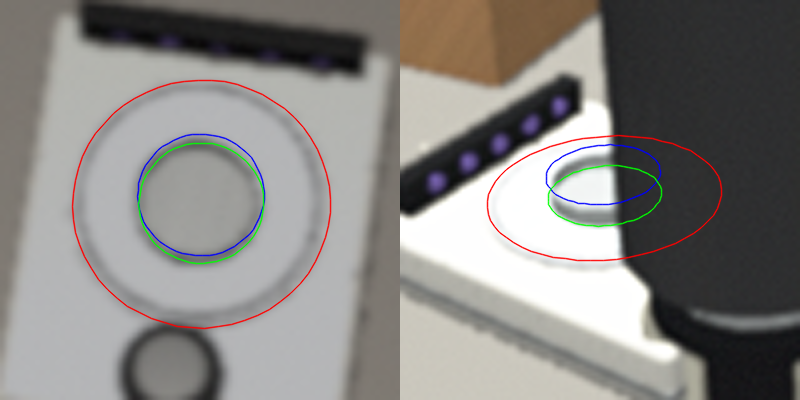

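Dish is concentric with the turntable ring (top crop centres about (202,203)). Now grasping the spacer.

Request:
send_rows --plan '[[[0,0.05,4,0,0,0],[0,0.05,6,0,0,0],[0,0.05,7.4,0,0,0],[0,0.05,7.4,0,0,0],[0,0.05,7.4,0,0,0]]]'

```text
clock: 9.57
tool_pos: [0.3845, 0.2709, 0.0143]
orientation: [-179.9, -0.1, -168.2]
force: [0.1, 0.5, 0.6]
opening: 0.088
gripper_force: 0.0
```

Request:
send_rows --plan '[[[0,0,0,0,0,0],[0,0,0,0,0,0],[0,0,0,0,0,0],[0,0,0,0,0,0],[0,0,0,0,0,0],[0,0,0,0,0,0],[0,0,0,0,0,0],[0,0,0,0,0,0]]]' --fingers 0

```text
clock: 10.23
tool_pos: [0.3842, 0.2718, 0.0147]
orientation: [180.0, 0.0, -168.1]
force: [-0.9, -0.4, -0.9]
opening: 0.0397
gripper_force: 0.0
```

```bash
python3 go.py "[[0.3853,0.2712,0.13,-168],[0.56,0.12,0.17,-175],[0.651,-0.0435,0.12,-180],[0.651,-0.0435,0.07,-180]]"
```

```text
now [0.3842 0.2718 0.0147] [ 1.7999e+02  1.0000e-02 -1.6811e+02] t 10.23 open 0.0397
0 [ -0.1   -0.09 -11.53] rot [ 0.   0.  -0.1] rows 4
1 [-13.94 -18.42  -4.  ] rot [ 0. -0.  7.] rows 6
2 [ -7.64 -17.08   5.  ] rot [ 0. -0.  5.] rows 5
3 [ 0. -0.  5.] rot [0. 0. 0.] rows 2
```

Request:
send_rows --plan '[[[0,0,0,0,0,0],[0,0,0,0,0,0],[0,0,0,0,0,0],[0,0,0,0,0,0],[0,0,0,0,0,0]]]'

```text
clock: 10.65
tool_pos: [0.3841, 0.2718, 0.0145]
orientation: [-180.0, -0.0, -168.1]
force: [-1.0, 0.7, 0.7]
opening: 0.0293
gripper_force: 30.0
```

Request:
send_rows --plan '[[[0,0,-3,0,0,0],[0,0,-6,0,0,0],[0,0,-9,0,0,0],[0,0,-11.5,0,0,0],[0,0,-11.5,0,0,0],[0,0,-11.5,0,0,0]]]'

```text
clock: 11.15
tool_pos: [0.3846, 0.2726, 0.1309]
orientation: [179.8, 0.1, -168.1]
force: [-0.5, 0.0, -0.8]
opening: 0.0295
gripper_force: 30.0
```

```bash
python3 - <<'E'
from look import *
for i in range(3): ctrl.snapshot("top")
o=ctrl.get_obs(); p=o["tool_pos"]; print(p,o["opening"])
S=[(place(M["spacer"][i:i+60],p[0],p[1],np.radians(102),p[2]-.0155),(0,0,255)) for i in(0,60,120,180)]
look("v5",(167,245,80,80),(240,230,100,100),S)
E
```

```text
[0.38360317 0.27103371 0.12847228] 0.02927751323762253
```

View pics/v5.png

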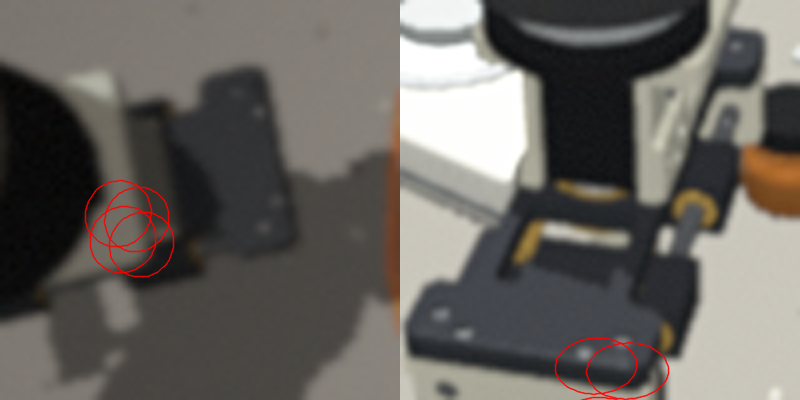

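Picture shows only the gripper over the spacer; the 29.3 mm opening confirms the hold. Carrying it to the dish.

```bash
python3 go.py "[[0.56,0.1,0.15,-168],[0.65,-0.043,0.13,-168],[0.65,-0.043,0.068,-168]]"
```

```text
now [0.3837 0.2711 0.1284] [-1.7991e+02 -1.0000e-01 -1.6812e+02] t 11.4 open 0.0297
0 [-13.73 -20.37  -2.16] rot [ 0.   0.  -0.1] rows 7
1 [ -5.83 -15.86   2.  ] rot [0. 0. 0.] rows 5
2 [ 0.  -0.   6.2] rot [0. 0. 0.] rows 2
```

Request:
send_rows --plan '[[[-13.7,-20.4,-2.2,0,0,0],[-13.7,-20.4,-2.2,0,0,0],[-13.7,-20.4,-2.2,0,0,0],[-13.7,-20.4,-2.2,0,0,0],[-13.7,-20.4,-2.2,0,0,0],[-13.7,-20.4,-2.2,0,0,0],[-13.7,-20.4,-2.2,0,0,0]]]'

```text
clock: 11.98
tool_pos: [0.5639, 0.0962, 0.1505]
orientation: [-179.9, -0.1, -168.3]
force: [0.9, 0.9, 0.1]
opening: 0.0295
gripper_force: 30.0
```

Request:
send_rows --plan '[[[-5.8,-15.9,2,0,0,0],[-5.8,-15.9,2,0,0,0],[-5.8,-15.9,2,0,0,0],[-5.8,-15.9,2,0,0,0],[-5.8,-15.9,2,0,0,0],[-5.8,-15.9,2,0,0,0],[-5.8,-15.9,2,0,0,0],[-5.8,-15.9,2,0,0,0]]]'

```text
clock: 12.65
tool_pos: [0.6491, -0.0425, 0.131]
orientation: [180.0, -0.1, -168.1]
force: [0.1, 0.7, -0.3]
opening: 0.0295
gripper_force: 30.0
```

```bash
python3 go.py "[[0.65,-0.043,0.066,-168]]"
```

```text
now [ 0.6491 -0.0425  0.131 ] [ 1.7999e+02 -6.0000e-02 -1.6808e+02] t 12.65 open 0.0295
0 [-0.08 -0.06  6.5 ] rot [ 0.   0.  -0.1] rows 2
```

Request:
send_rows --plan '[[[-0.1,-0.05,3,0,0,0],[-0.1,-0.05,5,0,0,0],[-0.1,-0.05,6,0,0,0],[-0.1,-0.05,6.4,0,0,0],[-0.1,-0.05,6.4,0,0,0],[-0.1,-0.05,6.4,0,0,0],[-0.1,-0.05,6.6,0,0,0],[-0.1,-0.05,6.6,0,0,0]]]'

```text
clock: 13.32
tool_pos: [0.6514, -0.0433, 0.0665]
orientation: [-180.0, 0.1, -168.1]
force: [-0.9, -0.9, 0.4]
opening: 0.0296
gripper_force: 30.0
```

Request:
send_rows --plan '[[[0,0,0.1,0,0,0],[0,0,0.2,0,0,0],[0,0,0.2,0,0,0],[0,0,0.2,0,0,0]]]'

```text
clock: 13.65
tool_pos: [0.6508, -0.0437, 0.0636]
orientation: [180.0, -0.0, -168.1]
force: [0.4, 0.1, 0.2]
opening: 0.0294
gripper_force: 30.0
```

Request:
send_rows --plan '[[[0.05,0,0.05,0,0,0],[0.05,0,0.1,0,0,0],[0.05,0,0.1,0,0,0],[0.05,0,0.1,0,0,0]]]'

```text
clock: 13.98
tool_pos: [0.6504, -0.0437, 0.0631]
orientation: [-180.0, 0.0, -168.1]
force: [-2.0, -0.5, 5.4]
opening: 0.0297
gripper_force: 30.0
```

Request:
send_rows --plan '[[[0,0,0,0,0,0],[0,0,0,0,0,0],[0,0,0,0,0,0],[0,0,0,0,0,0],[0,0,-3,0,0,0],[0,0,-7,0,0,0],[0,0,-11,0,0,0],[0,0,-11,0,0,0]]]' --fingers 1

```text
clock: 14.65
tool_pos: [0.6547, -0.0438, 0.1816]
orientation: [-179.8, 0.7, -168.0]
force: [1.4, 0.1, 1.6]
opening: 0.077
gripper_force: 0.0
```

Request:
send_rows --plan '[[[13,10,-2,0,0,0],[13,10,-2,0,0,0],[13,10,-2,0,0,0],[13,10,-2,0,0,0],[13,10,-2,0,0,0],[13,10,-2,0,0,0]]]'

```text
clock: 15.15
tool_pos: [0.5015, 0.0283, 0.1937]
orientation: [180.0, 0.1, -168.0]
force: [0.3, -0.2, -0.2]
opening: 0.0877
gripper_force: 0.0
```

```bash
python3 - <<'E'
from look import *
tt=(.651,-.0435)
P=[(place(circ(.066,.046),*tt,0),(0,0,255)),(place(circ(.032,.060),*tt,0),(255,0,0))]+[(place(M["spacer"][i:i+60],*tt,np.radians(102),.0485),(0,200,0)) for i in(120,180)]
look("v6",(287,145,80,80),(200,185,100,100),P)
ctrl.snapshot("top")
E
python3 go.py "[[0.50,-0.12,0.18,-160],[0.409,-0.284,0.12,-153],[0.409,-0.284,0.008,-153]]"
```

```text
now [0.5032 0.0274 0.1926] [-1.8000e+02  2.0000e-02 -1.6812e+02] t 15.3 open 0.0876
0 [  3.35 -14.36   1.26] rot [ 0.   0.  -8.1] rows 4
1 [ 14.16 -12.3    6.  ] rot [-0.  0. -7.] rows 6
2 [ 0.  -0.  11.2] rot [0. 0. 0.] rows 3
```

View pics/v6.png

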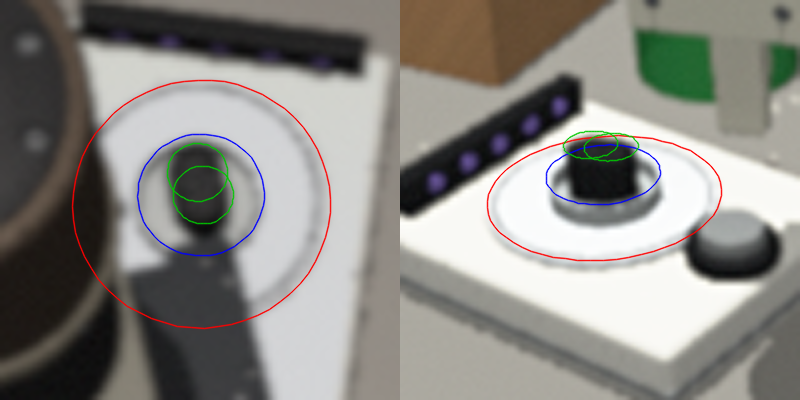

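Spacer stands upright, centred in the dish in both views (side overlay has the same 2 px offset for all parts). On to the splint.

Request:
send_rows --plan '[[[3.4,-14.4,1.3,0,0,-8],[3.4,-14.4,1.3,0,0,-8],[3.4,-14.4,1.3,0,0,-8],[3.4,-14.4,1.3,0,0,-8],[3.4,-14.4,1.3,0,0,-8]]]'

```text
clock: 15.72
tool_pos: [0.4985, -0.1251, 0.178]
orientation: [180.0, -0.2, -160.4]
force: [0.1, -0.6, 0.2]
opening: 0.0875
gripper_force: 0.0
```

Request:
send_rows --plan '[[[14.2,-12.3,6,0,0,-7],[14.2,-12.3,6,0,0,-7],[14.2,-12.3,6,0,0,-7],[14.2,-12.3,6,0,0,-7],[14.2,-12.3,6,0,0,-7],[14.2,-12.3,6,0,0,-7],[14.2,-12.3,6,0,0,-7],[14.2,-12.3,6,0,0,-7]]]'

```text
clock: 16.38
tool_pos: [0.4076, -0.2852, 0.1191]
orientation: [180.0, -0.0, -153.2]
force: [0.3, -0.1, 1.0]
opening: 0.0878
gripper_force: 0.0
```

```bash
python3 -c "
from plant import ctrl
for i in range(4): ctrl.snapshot('top')"; python3 go.py "[[0.4095,-0.2845,0.007,-153]]"
```

```text
now [ 0.4082 -0.2839  0.1198] [-1.7998e+02  3.0000e-02 -1.5304e+02] t 16.58 open 0.0879
0 [-0.09 -0.11 11.28] rot [ 0.  0. -0.] rows 4
```

Request:
send_rows --plan '[[[-0.1,-0.1,4,0,0,0],[-0.1,-0.1,8,0,0,0],[-0.1,-0.1,10,0,0,0],[-0.1,-0.1,11.2,0,0,0],[-0.1,-0.1,11.2,0,0,0],[-0.1,-0.1,11.2,0,0,0]]]'

```text
clock: 17.08
tool_pos: [0.4089, -0.2844, 0.0075]
orientation: [180.0, -0.1, -153.0]
force: [0.7, -0.4, -0.2]
opening: 0.0878
gripper_force: 0.0
```

Request:
send_rows --plan '[[[0,0,0,0,0,0],[0,0,0,0,0,0],[0,0,0,0,0,0],[0,0,0,0,0,0],[0,0,0,0,0,0],[0,0,0,0,0,0],[0,0,0,0,0,0],[0,0,0,0,0,0]]]' --fingers 0

```text
clock: 17.75
tool_pos: [0.4089, -0.285, 0.0081]
orientation: [-180.0, 0.0, -153.1]
force: [-1.7, 2.0, 7.4]
opening: 0.0575
gripper_force: 30.0
```

```bash
python3 go.py "[[0.4095,-0.2845,0.13,-153],[0.53,-0.16,0.16,-153],[0.6485,-0.0445,0.14,-153]]"
```

```text
now [ 0.4089 -0.285   0.0081] [-1.7997e+02  3.0000e-02 -1.5311e+02] t 17.75 open 0.0575
0 [ -0.08   0.02 -12.19] rot [ 0.   0.  -0.1] rows 4
1 [-16.39   5.62  -3.  ] rot [0. 0. 0.] rows 5
2 [-15.8    4.91   2.  ] rot [0. 0. 0.] rows 5
```

Request:
send_rows --plan '[[[0,0,-3,0,0,0],[0,0,-6,0,0,0],[0,0,-9,0,0,0],[0,0,-12.2,0,0,0],[0,0,-12.2,0,0,0]]]'

```text
clock: 18.17
tool_pos: [0.4118, -0.2863, 0.1356]
orientation: [-179.6, 0.4, -153.0]
force: [0.8, -0.8, 0.4]
opening: 0.0574
gripper_force: 30.0
```

Request:
send_rows --plan '[[[-16.4,5.6,-3,0,0,0],[-16.4,5.6,-3,0,0,0],[-16.4,5.6,-3,0,0,0],[-16.4,5.6,-3,0,0,0],[-16.4,5.6,-3,0,0,0],[-16.4,5.6,-3,0,0,0]]]'

```text
clock: 18.67
tool_pos: [0.5319, -0.1587, 0.1597]
orientation: [-180.0, 0.1, -152.9]
force: [-0.6, -0.7, -0.9]
opening: 0.0572
gripper_force: 30.0
```

Request:
send_rows --plan '[[[-15.8,4.9,2,0,0,0],[-15.8,4.9,2,0,0,0],[-15.8,4.9,2,0,0,0],[-15.8,4.9,2,0,0,0],[-15.8,4.9,2,0,0,0],[-15.8,4.9,2,0,0,0],[-15.8,4.9,2,0,0,0],[-15.8,4.9,2,0,0,0]]]'

```text
clock: 19.33
tool_pos: [0.6473, -0.0467, 0.1394]
orientation: [180.0, -0.0, -153.2]
force: [-0.2, -0.7, 0.4]
opening: 0.0572
gripper_force: 30.0
```

```bash
python3 -c "
from plant import ctrl
for i in range(4): ctrl.snapshot('top')"; python3 go.py "[[0.6477,-0.0452,0.088,-153]]"
```

```text
now [ 0.6479 -0.0465  0.1402] [-1.7999e+02  5.0000e-02 -1.5318e+02] t 19.53 open 0.0573
0 [-0.04  0.13  5.22] rot [ 0.   0.  -0.2] rows 2
```

Request:
send_rows --plan '[[[0,0.1,2,0,0,0],[0,0.1,4,0,0,0],[0,0.1,5,0,0,0],[0,0.1,5,0,0,0],[0,0.1,5,0,0,0],[0,0.1,5,0,0,0]]]'

```text
clock: 20.03
tool_pos: [0.6484, -0.0449, 0.0906]
orientation: [-180.0, 0.1, -153.1]
force: [0.2, 0.6, -0.7]
opening: 0.0576
gripper_force: 30.0
```

Request:
send_rows --plan '[[[0,0,0.1,0,0,0],[0,0,0.2,0,0,0],[0,0,0.2,0,0,0],[0,0,0.2,0,0,0],[0,0,0.2,0,0,0]]]'

```text
clock: 20.45
tool_pos: [0.6479, -0.0448, 0.0878]
orientation: [-180.0, 0.0, -153.1]
force: [-0.2, -0.5, -0.7]
opening: 0.0579
gripper_force: 30.0
```

Request:
send_rows --plan '[[[0,0,0.1,0,0,0],[0,0,0.15,0,0,0],[0,0,0.15,0,0,0],[0,0,0.15,0,0,0]]]'

```text
clock: 20.78
tool_pos: [0.648, -0.0447, 0.0866]
orientation: [-180.0, 0.0, -153.1]
force: [-1.7, 0.2, 4.4]
opening: 0.0574
gripper_force: 30.0
```

Request:
send_rows --plan '[[[0,0,0,0,0,0],[0,0,0,0,0,0],[0,0,0,0,0,0],[0,0,0,0,0,0],[0,0,0,0,0,0],[0,0,-3,0,0,0],[0,0,-7,0,0,0],[0,0,-10.5,0,0,0]]]' --fingers 1

```text
clock: 21.45
tool_pos: [0.6475, -0.045, 0.1921]
orientation: [180.0, -0.1, -153.1]
force: [1.8, 0.5, 0.3]
opening: 0.0879
gripper_force: 0.0
```

```bash
python3 go.py "[[0.5517,-0.3175,0.17,-160],[0.5517,-0.3175,0.073,-160]]"
```

```text
now [ 0.6475 -0.045   0.1921] [ 1.8000e+02 -9.0000e-02 -1.5311e+02] t 21.45 open 0.0879
0 [ 20.87 -19.97   2.21] rot [ 0.  -0.   6.9] rows 8
1 [ 0.  -0.   9.7] rot [0. 0. 0.] rows 3
```

Request:
send_rows --plan '[[[20.9,-20,2.2,0,0,7],[20.9,-20,2.2,0,0,7],[20.9,-20,2.2,0,0,7],[20.9,-20,2.2,0,0,7],[20.9,-20,2.2,0,0,7],[20.9,-20,2.2,0,0,7],[20.9,-20,2.2,0,0,7],[20.9,-20,2.2,0,0,7]]]'

```text
clock: 22.12
tool_pos: [0.5487, -0.3229, 0.1681]
orientation: [180.0, -0.1, -160.4]
force: [-0.1, 1.7, 0.4]
opening: 0.0878
gripper_force: 0.0
```

```bash
python3 - <<'E'
from look import *
tt=(.651,-.0435)
m=M["splint"]; h=len(m)//2
P=[(place(circ(.066,.046),*tt,0),(0,0,255)),(place(m[h:],*tt,np.radians(27),.0785),(0,200,0)),(place(circ(.032,.046),*tt,0),(255,0,0))]
look("v7",(287,145,80,80),(200,185,100,100),P)
for i in range(3): ctrl.snapshot("top")
E
python3 go.py "[[0.5517,-0.3175,0.072,-160]]"
```

```text
now [ 0.5523 -0.3169  0.1691] [-1.8000e+02  1.0000e-02 -1.6007e+02] t 22.37 open 0.0881
0 [ 0.08 -0.03  9.71] rot [ 0.   0.  -0.1] rows 3
```

View pics/v7.png

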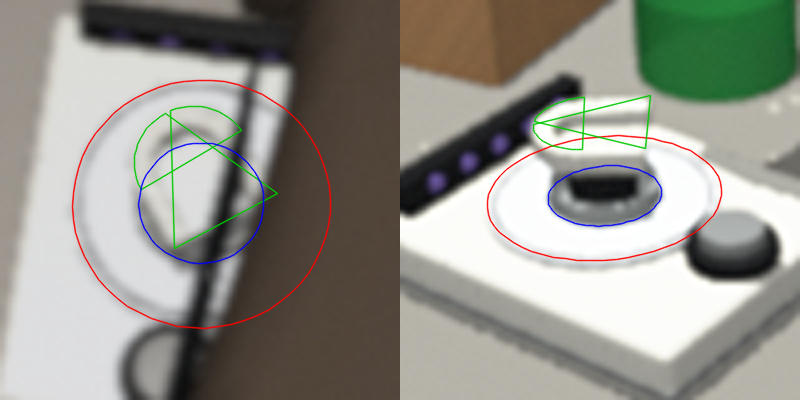

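The splint is right way up and level. Overlay suggests it may sit 2–3 mm towards -y. I'll clear the arm and check it properly.

```bash
python3 go.py "[[0.42,-0.50,0.2,-160]]"
```

```text
now [ 0.5523 -0.3169  0.1691] [-1.8000e+02  1.0000e-02 -1.6007e+02] t 22.37 open 0.0881
0 [ 18.68 -12.7   -3.09] rot [ 0.   0.  -0.1] rows 6
```

Request:
send_rows --plan '[[[18.7,-12.7,-3,0,0,0],[18.7,-12.7,-3,0,0,0],[18.7,-12.7,-3,0,0,0],[18.7,-12.7,-3,0,0,0],[18.7,-12.7,-3,0,0,0],[18.7,-12.7,-3,0,0,0],[18.7,-12.7,-3,0,0,0]]]'

```text
clock: 22.95
tool_pos: [0.418, -0.5029, 0.1999]
orientation: [-179.9, 0.0, -160.2]
force: [0.5, 0.6, -0.3]
opening: 0.0881
gripper_force: 0.0
```

```bash
python3 - <<'E'
from look import *
tt=(.651,-.0435)
for n in("top","side"):
    s=ctrl.snapshot(n); addcam(n,s); cv2.imwrite(f"pics/{n}2.png",s["img"][:,:,::-1])
th=np.linspace(-np.pi/2,np.pi/2,40)
def hs(z,s=1): return np.vstack([np.c_[.007+.029*np.cos(th),.029*np.sin(th),0*th+z],[[-.027,.029,z],[-.027,-.029,z]]])
P=[(place(circ(.066,.046),*tt,0),(0,0,255)),(place(hs(.0935),*tt,np.radians(27)),(0,200,0)),(place(hs(.0785),*tt,np.radians(27)),(255,0,200)),(place(circ(.032,.046),*tt,0),(255,0,0))]
out=[]
for n,(x,y,w,h) in(("top",(297,155,60,60)),("side",(222,198,60,60))):
    k=400/w; o=cv2.resize(cv2.imread(f"pics/{n}2.png")[y:y+h,x:x+w],(400,400),interpolation=cv2.INTER_CUBIC)
    o=cv2.convertScaleAbs(cv2.subtract(o,(90,90,90,0)),alpha=1.6) 
    o2=o.copy()
    for q,c in P: cv2.polylines(o2,[np.round((proj(n,q)-[x,y]+.5)*k-.5).astype(np.int32)],True,c,1,cv2.LINE_AA)
    out.append(cv2.resize(np.vstack([o,o2]),(300,600)))
g=np.hstack([cv2.resize(out[0],(300,600)),cv2.resize(out[1],(300,600))])
cv2.imwrite("pics/v8.png",g)
E
```

```text
(no output)
```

View pics/v8.png

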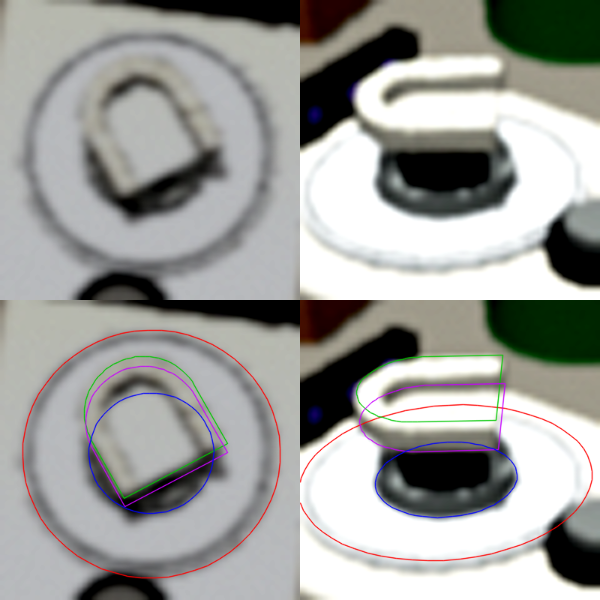

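The splint sits centred over the spacer within about 1–2 mm in both views (side outline coincides at 355–503). Fetching the hood next.

Request:
send_rows --plan '[[[-18.7,12.7,3,0,0,0],[-18.7,12.7,3,0,0,0],[-18.7,12.7,3,0,0,0],[-18.7,12.7,3,0,0,0],[-18.7,12.7,3,0,0,0],[-18.7,12.7,3,0,0,0],[-18.7,12.7,3,0,0,0],[-18.7,12.7,3,0,0,0]]]'

```text
clock: 23.72
tool_pos: [0.5534, -0.3144, 0.1688]
orientation: [180.0, -0.0, -159.8]
force: [-1.1, -0.2, -0.3]
opening: 0.0875
gripper_force: 0.0
```

```bash
python3 -c "
from plant import ctrl
for i in range(4): ctrl.snapshot('top')"; python3 go.py "[[0.5517,-0.3175,0.072,-160]]"
```

```text
now [ 0.5517 -0.3177  0.1693] [-1.7999e+02  1.0000e-02 -1.6011e+02] t 23.92 open 0.0875
0 [-0.01  0.02  9.73] rot [ 0.   0.  -0.1] rows 3
```

Request:
send_rows --plan '[[[0,0,4,0,0,0],[0,0,7,0,0,0],[0,0,9,0,0,0],[0,0,9.7,0,0,0],[0,0,9.7,0,0,0],[0,0,9.7,0,0,0]]]'

```text
clock: 24.42
tool_pos: [0.5521, -0.3185, 0.0729]
orientation: [-180.0, 0.0, -160.1]
force: [-0.3, -0.3, 0.5]
opening: 0.0875
gripper_force: 0.0
```

Request:
send_rows --plan '[[[0,0,0,0,0,0],[0,0,0,0,0,0],[0,0,0,0,0,0],[0,0,0,0,0,0],[0,0,0,0,0,0],[0,0,0,0,0,0],[0,0,0,0,0,0],[0,0,0,0,0,0]]]' --fingers 0

```text
clock: 25.08
tool_pos: [0.5519, -0.3176, 0.0721]
orientation: [-180.0, 0.0, -160.1]
force: [-0.9, -0.3, -0.6]
opening: 0.0401
gripper_force: 0.0
```

Request:
send_rows --plan '[[[0,0,0,0,0,0],[0,0,0,0,0,0],[0,0,0,0,0,0],[0,0,0,0,0,0],[0,0,0,0,0,0],[0,0,0,0,0,0]]]'

```text
clock: 25.58
tool_pos: [0.552, -0.3177, 0.0721]
orientation: [-180.0, 0.0, -160.1]
force: [0.3, -1.8, -0.9]
opening: 0.0252
gripper_force: 30.0
```

Request:
send_rows --plan '[[[0,0,-3,0,0,0],[0,0,-6,0,0,0],[0,0,-9,0,0,0],[0,0,-12,0,0,0],[0,0,-13,0,0,0],[0,0,-13,0,0,0],[0,0,-13,0,0,0],[0,0,-13,0,0,0]]]'

```text
clock: 26.25
tool_pos: [0.5507, -0.317, 0.1997]
orientation: [179.9, -0.1, -160.1]
force: [0.2, -0.5, -2.6]
opening: 0.0256
gripper_force: 30.0
```

```bash
python3 go.py "[[0.5517,-0.3175,0.205,-160],[0.61,-0.17,0.205,-160],[0.6515,-0.043,0.205,-160],[0.6515,-0.043,0.122,-160]]"
```

```text
now [ 0.5507 -0.317   0.1997] [ 1.7985e+02 -1.3000e-01 -1.6014e+02] t 26.25 open 0.0256
0 [-0.08 -0.08 -0.53] rot [ 0.   0.  -0.1] rows 1
1 [-10.52  11.87   0.  ] rot [0. 0. 0.] rows 5
2 [-8.24 10.51  0.  ] rot [0. 0. 0.] rows 4
3 [ 0.  -0.   8.3] rot [0. 0. 0.] rows 3
```

Request:
send_rows --plan '[[[-2,2.3,0,0,0,0],[-4,4.6,0,0,0,0],[-6,6.9,0,0,0,0],[-8,9.2,0,0,0,0],[-10.6,11.9,0,0,0,0],[-10.6,11.9,0,0,0,0]]]'

```text
clock: 26.75
tool_pos: [0.6123, -0.1649, 0.1994]
orientation: [179.9, -0.1, -159.9]
force: [0.6, -0.7, -2.2]
opening: 0.0249
gripper_force: 30.0
```

Request:
send_rows --plan '[[[-2,2.6,0,0,0,0],[-4,5.2,0,0,0,0],[-6,7.8,0,0,0,0],[-8.2,10.5,0,0,0,0],[-8.2,10.5,0,0,0,0],[-8.2,10.5,0,0,0,0],[-8.2,10.5,0,0,0,0],[-8.2,10.5,0,0,0,0]]]'

```text
clock: 27.42
tool_pos: [0.6517, -0.0438, 0.2007]
orientation: [180.0, -0.1, -160.1]
force: [0.0, -0.5, -1.7]
opening: 0.0252
gripper_force: 30.0
```

```bash
python3 -c "
from plant import ctrl
for i in range(4): ctrl.snapshot('top')"; python3 go.py "[[0.6515,-0.043,0.122,-160]]"
```

```text
now [ 0.6522 -0.044   0.2019] [ 1.8000e+02 -1.0000e-02 -1.6019e+02] t 27.62 open 0.0254
0 [0.03 0.12 7.99] rot [ 0.   0.  -0.2] rows 3
```

Request:
send_rows --plan '[[[0,0.1,1,0,0,0],[0,0.1,2.5,0,0,0],[0,0.1,4,0,0,0],[0,0.1,5.5,0,0,0],[0,0.1,7,0,0,0],[0,0.1,7.8,0,0,0],[0,0.1,7.8,0,0,0],[0,0.1,7.8,0,0,0]]]'

```text
clock: 28.28
tool_pos: [0.652, -0.0424, 0.1238]
orientation: [-180.0, -0.0, -160.1]
force: [0.1, -0.1, -1.0]
opening: 0.0253
gripper_force: 30.0
```

Request:
send_rows --plan '[[[0,0,0.2,0,0,0],[0,0,0.4,0,0,0],[0,0,0.4,0,0,0],[0,0,0.4,0,0,0]]]'

```text
clock: 28.62
tool_pos: [0.6523, -0.0421, 0.1205]
orientation: [-180.0, 0.0, -160.1]
force: [-0.2, 0.5, -1.7]
opening: 0.0252
gripper_force: 30.0
```

Request:
send_rows --plan '[[[0.1,0,0.1,0,0,0],[0.1,0,0.2,0,0,0],[0.1,0,0.2,0,0,0],[0.1,0,0.2,0,0,0]]]'

```text
clock: 28.95
tool_pos: [0.6512, -0.0425, 0.1181]
orientation: [-180.0, -0.0, -160.1]
force: [0.7, 0.6, -1.5]
opening: 0.0256
gripper_force: 30.0
```

Request:
send_rows --plan '[[[0,0,0.1,0,0,0],[0,0,0.1,0,0,0],[0,0,0.1,0,0,0]]]'

```text
clock: 29.2
tool_pos: [0.6512, -0.0425, 0.118]
orientation: [-180.0, 0.0, -160.1]
force: [-4.1, 1.6, 5.7]
opening: 0.0254
gripper_force: 30.0
```

Standing on the turntable at the expected height. Release, withdraw, and check by silhouette fit.

Request:
send_rows --plan '[[[0,0,0,0,0,0],[0,0,0,0,0,0],[0,0,0,0,0,0],[0,0,0,0,0,0],[0,0,0,0,0,0],[0,0,-3,0,0,0],[0,0,-7,0,0,0],[0,0,-9,0,0,0]]]' --fingers 1

```text
clock: 29.87
tool_pos: [0.6526, -0.0428, 0.2111]
orientation: [-179.9, 0.2, -160.1]
force: [1.3, -0.4, 0.9]
opening: 0.0732
gripper_force: 0.0
```

Request:
send_rows --plan '[[[12,-24,0,0,0,0],[12,-24,0,0,0,0],[12,-24,0,0,0,0],[12,-24,0,0,0,0],[12,-24,0,0,0,0],[12,-24,0,0,0,0],[12,-24,0,0,0,0],[12,-24,0,0,0,0]]]'

```text
clock: 30.53
tool_pos: [0.6187, -0.3133, 0.2064]
orientation: [-180.0, -0.1, -160.4]
force: [0.6, 0.3, 0.0]
opening: 0.0876
gripper_force: 0.0
```

Request:
send_rows --plan '[[[10,-15,0,0,0,0],[10,-15,0,0,0,0],[10,-15,0,0,0,0],[10,-15,0,0,0,0],[10,-15,0,0,0,0],[10,-15,0,0,0,0]]]'

```text
clock: 31.03
tool_pos: [0.5752, -0.4875, 0.2059]
orientation: [180.0, -0.1, -160.4]
force: [0.3, -0.3, -1.3]
opening: 0.0876
gripper_force: 0.0
```

```bash
python3 - <<'E'
from look import *
B={"top":(290,135,75,80),"side":(210,155,85,100)}
mk={}
for n in B:
    s=ctrl.snapshot(n); addcam(n,s); bgr=cv2.cvtColor(s["img"],cv2.COLOR_RGB2BGR); cv2.imwrite(f"pics/{n}3.png",bgr)
    c=cv2.cvtColor(crop(bgr,B[n]),cv2.COLOR_BGR2HSV)
    m=((c[...,0]<25)&(c[...,1]>60)).astype(np.uint8); m=cv2.morphologyEx(m,cv2.MORPH_OPEN,np.ones((25,25)))
    _,l,st,_=cv2.connectedComponentsWithStats(m); j=1+np.argmax(st[1:,4]); pts=np.argwhere(l==j)[:,::-1]
    g=np.zeros_like(m); cv2.fillConvexPoly(g,cv2.convexHull(pts.astype(np.int32)),1); mk[n]=g
hb=np.vstack([circ(.056,0),circ(.056,.066)])
for n in B:
  f=lambda p:(sil(n,place(hb,p[0]/100,p[1]/100,0,.046),B[n])!=mk[n]).sum()/mk[n].sum()
  x0=[65.1,-4.3]; r=minimize(f,x0,method="Nelder-Mead",options=dict(initial_simplex=[x0,[65.7,-4.3],[65.1,-3.7]]))
  print(n,(r.x*10).round(1),round(r.fun,3),"at nominal",round(f(x0),3))
o=ctrl.get_obs(); print(o["tool_pos"].round(3),o["clock"])
E
```

```text
top [658.2 -41.9] 0.161 at nominal 0.202
side [658.4 -47.7] 0.522 at nominal 0.56
[ 0.577 -0.484  0.206] 31.1333
```

Mask likely contaminated by translucency. I'll use difference against the saved pre-hood images instead.

```bash
python3 - <<'E'
from look import *
B={"top":(290,135,80,85),"side":(205,150,95,105)}
hb=np.vstack([circ(.056,0),circ(.056,.066),circ(.013,.096)])
for n in B:
  addcam(n,ctrl.snapshot(n))
  a,b=[cv2.imread(f"pics/{n}{i}.png").astype(np.float32) for i in(2,3)]
  ch=lambda i:i/(i.sum(2,keepdims=True)+30)
  d=crop(np.abs(ch(a)-ch(b)).max(2),B[n]); m=(d>.035).astype(np.uint8); m=cv2.morphologyEx(m,cv2.MORPH_OPEN,np.ones((15,15)))
  _,l,st,_=cv2.connectedComponentsWithStats(m); j=1+np.argmax(st[1:,4]); x,y,w,h,_=st[j]
  pts=np.argwhere(l==j)[:,::-1]; g=np.zeros_like(m); cv2.fillConvexPoly(g,cv2.convexHull(pts.astype(np.int32)),1)
  print(n,"mask bbox",[round(v,1) for v in(x/S+B[n][0],y/S+B[n][1],(x+w)/S+B[n][0],(y+h)/S+B[n][1])])
  q=proj(n,place(hb,.651,-.043,0,.046)); print("  expected",q.min(0).round(1),q.max(0).round(1), "body only",proj(n,place(hb[:120],.651,-.043,0,.046)).min(0).round(1))
  body=hb[:120] if n=="top" else hb[:120]
  f=lambda p:(sil(n,place(body,p[0]/100,p[1]/100,0,.046),B[n])!=g).sum()/g.sum()
  x0=[65.1,-4.3]; r=minimize(f,x0,method="Nelder-Mead",options=dict(initial_simplex=[x0,[65.9,-4.3],[65.1,-3.5]])); print("  fit",(r.x*10).round(1),round(r.fun,3))
E
```

```text
top mask bbox [np.float64(303.5), np.float64(153.1), np.float64(348.5), np.float64(205.4)]
  expected [303.1 155.2] [349.2 206.3] body only [303.1 155.2]
  fit [655.  -41.7] 0.054
side mask bbox [np.float64(222.0), np.float64(195.9), np.float64(274.5), np.float64(247.1)]
  expected [222.7 193. ] [275.4 247.2] body only [222.7 196. ]
  fit [653.7 -44.2] 0.028
```

```bash
python3 -c "
from plant import ctrl
print(ctrl.close_job())"
```

```text
the job is handed in; nothing more can be done
None
```

I loaded the curing box in the order asked (dish, spacer, splint right way up, amber hood) and handed it in at about 31 s of the 96 s. Camera checks put the hood within about 2–4 mm of the turntable's centre and the splint within about 1–2 mm of its intended place; I had no picture views left to look at the hood once it was on. I did not press the start button or touch the tweezers, caliper, jar or look-alikes.

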